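# Feed a panel through the guarded roller press with a push stick

### The arm

A 6-joint arm with a two-finger parallel gripper is mounted at the origin on a cart in front of the work surface, level with it; the furniture and walls round the work are solid. World frame = base frame: x ahead of the robot, y to its left, z up, the work surface at z = 0. Lengths are in m, angles in rad, forces in N, time in s.
With the tool pointing down it reaches from about 0.3 to 0.775 m from the base axis. Payload 14.6 kg.
Tool frame: the origin (TCP) lies midway between the tips of the shut fingers; the grasp point (between the pads) lies 19 mm behind it (arm.grasp_offset is the distance from the TCP to the grasp point, in m); z points along the fingers, y is the line along which they close (so a half turn about z gives the same grasp; the last joint's range is limited). The gripper opens to 94 mm and grips with 3 to 60 N. Pads are 16 mm wide; open, the fingers measure 119 mm over their backs; the gripper's body (75 mm by 177 mm) begins 78 mm behind the grasp point.
Start: joints at [-1.3, 0.3, 1.521, -0, 1.321, -0.067], TCP at [0.182, -0.519, 0.205] pointing down, gripper open.
Joint ranges: [-3.03, 3.03], [-0.79, 2.21], [0.23, 2.52], [-1.04, 4.18], [0, 3.07], [-2.55, 2.55]. Speed limits (rad/s): [2.22, 2.22, 2.57, 3.14, 3.14, 3.14].

### API

Orientations are given as a 3x3 rotation matrix whose columns are the frame's x, y, z axes.
In Python, from cell import sense, imaging, arm gives the robot as it stands.
- The arm moves only by the shell command python3 -m pendant 'ROWS' [FORCE]. ROWS is JSON, a list of rows, each a list of 5 numbers: the finger opening in mm, from 0 to 94, then the shift along the tool's x, y, z in mm, then the turn about the tool's z in degrees. A call has 1 to 5 rows; each row shifts and turns the commanded pose from where the row before left it, along the tool's axes as they then stand; what a row does not reach is not made up. A row lasts 1/8 s, in which the tool goes at most 62.5 mm and 10.7 degrees, less where a joint would pass 70% of its speed; a pose out of reach is approached as far as the arm can. A call with a gripper value outside its range is refused whole. The fingers move at their own pace and stop on an object; FORCE is the grip in N (left out, the last holds). Time passes only in rows, so rows that do not move let the fingers close. It gives the time, the measured TCP pose, the force, the opening and the grip force at its end, in the units of the state.
- sense(): the state, without advancing time (a new reading comes with each control period).
- imaging.grab_frame(name): name is "scene" or "top"; returns the picture (400x640x3 uint8, red, green, blue); there is no depth.
- imaging.camera_model(name): a dict with "fov_y" (degrees; the focal length in pixels is half the picture's height over the tangent of half this angle, whatever the lens; pixels are square), "cx", "cy" (the principal point, pixels), "k1" (the pictures are not rectified: a ray, as slopes to the right and down, at radius r is drawn at 1 + k1 r^2 times it, then the intrinsics apply), "T" (4x4, takes a point from camera to world coordinates). Camera axes: x right, y up, looking along -z (the intrinsics and any distortion apply to the point x, -y, -z); pixel columns grow to the right and rows downward; lengths in m; the calibration is good to about 2 mm. A picture is of the moment at which its call begins. camera_model takes no time and is no camera call.
- arm.job_done(): hands the job in; it is judged then, once.
The state is a dict: "time": time; "q": joint angles; "joint_velocities": joint speeds; "joint_torque": joint torques, N m; "position": TCP position; "tool_rot": TCP orientation; "contact_force": force on the tool from outside, world axes, zero at the start; "moment": the same for the moment, N m; "grip_width": finger opening in m; "grip_force": force on a finger pad.
Only numpy, scipy, OpenCV 4.12 (cv2) and the standard library are available. Lean on these libraries where they do the work, as an engineer would, in place of code of your own. Each camera call takes 0.05 s, during which the arm holds its last target. There are 200 camera calls.

### The job

Lay the veneered panel flat on the infeed table of the roller press, lengthwise, with its front end just inside the mouth of the guard but not yet under the roller, and let go. Then take the push stick and, without a finger on the panel, push it from behind through under the guard until it lies against the end stop. Stand the push stick back where you found it, then lift the panel out and lay it flat, squarely and centrally, lengthwise on the larger wooden offcut, without disturbing the other things on the bench.

Things in the scene. Friction and masses are not known exactly. Their poses are not given: they have to be found in the camera images.
- press: Grey hand-fed roller press fixed to the bench. Origin: at bench level under the middle of its guard hood; work travels towards its -y, x is across. Aluminium bed 112 mm wide, top face 12 mm above the origin, from y = +145 (infeed end) to -170 mm. Hood from y = +25 to -25 mm, 86 mm wide, top 66 mm above the bench; opening under its clear lips 68 mm wide, 24 mm high above the bed
- press_roller (a point): Middle of the bed under the roller (press origin + 12 mm up). A rubber roller of 22 mm diameter lies across the inside of the hood, 16 mm above the bed; a panel lifts it 2 mm against about 1.2 N of weight, and it turns freely
- press_mouth (a point): Middle of the infeed mouth of the guard, on the bed's top face, 25 mm from the press origin along its +y. Two small guides 20 mm high flare out from it (y = 24 to 46 mm, x about 34 to 46 mm either side of the middle)
- press_stop (a point): Middle of the end stop's face, on the bed's top face, 143 mm from the press origin along its -y. Steel block 34 mm wide, 16 mm high. A panel against it has its rear end 8 mm clear of the hood. Outfeed rails 14 mm high, 68 mm apart, 6 mm thick, run from y = -25 to -75 mm: only the panel's last 68 mm before the stop can be gripped at its sides
- panel: The workpiece: plain flat wooden panel with a slightly darker veneered top, 56 mm wide (its x) x 110 mm long (its y) x 18 mm thick, about 0.06 kg; origin at the centre of its underside. It starts lying loose on the bench, top up, with its y within about 0.15 rad of the world's y
- push_stick: Plywood push stick, standing on its sole: shoe 40 mm wide, 12 mm high (passes under the roller), from y = -88 mm (front end, does the pushing) to y = +27 mm; upright handle 24 (x) x 30 mm (y), rounded top 119 mm above the sole; 0.12 kg. Origin: underside of the sole, below the handle. Starts on the bench, its -y within 0.15 rad of the world's -y
- stick_nose (a point): Middle of the flat front end of the push stick's shoe, 6 mm above its sole
- board_b: The larger wooden offcut, 90 mm (its x) x 150 mm (its y) x 22 mm thick, lying loose and flat on the bench; origin at the centre of its underside
- tub_white: Bystander: white tub, 72 mm across and 68 mm high, origin at the centre of its underside
- masking_tape: Bystander: roll of masking tape lying flat, 98 mm across, 25 mm high
- sand_block: Bystander: cork sanding block 58 x 105 x 34 mm, origin at the centre of its underside

How it is judged:
On the way, in this order (a step that is already met when the one before it is completed fails the run):
1. the panel lies flat and lengthwise on the press bed, its front end 1 to 24 mm inside the mouth, and the fingers have let go (y of panel in the frame of press between 0.056 and 0.079 m and x of panel in the frame of press between -0.02 and 0.02 m and z of panel in the frame of press between 0.008 and 0.016 m and angle between panel's own z axis and vertical below 0.06 rad and angle between the y axis of panel and the y axis of press, either way round below 0.15 rad and contact force between the fingers and panel below 0.05 N), for 0.2 s.
2. the panel is half way through the press with the stick's nose close behind it (x of panel in the frame of press between -0.045 and 0.045 m and z of panel in the frame of press below 0.02 m and y of panel in the frame of press between -0.06 and 0.03 m and distance between stick_nose and panel below 0.075 m), for 0.1 s.
3. the panel lies within 6 mm of the end stop (x of panel in the frame of press between -0.045 and 0.045 m and z of panel in the frame of press below 0.02 m and y of panel in the frame of press below -0.082 m), for 0.2 s.
At the end, for the whole second after the job is handed in: The panel lies flat on the larger offcut, which lies on the bench: centres within 20 mm horizontally and long sides parallel within 0.2 rad. The push stick stands upright on its sole within 50 mm of where it stood at the start. Everything is at rest (horizontal distance between panel and board_b below 0.02 m and z of panel in the frame of board_b between 0.018 and 0.027 m and angle between each of panel, push_stick's own z axis and vertical below 0.06 rad and angle between the y axis of panel and the y axis of board_b, either way round below 0.2 rad and height (world z) of board_b below 0.005 m and distance of push_stick from where it was at the start of the episode below 0.05 m and linear speed of each of panel, push_stick below 0.02 m/s); the robot touches nothing.
It fails at once if the fingers touch the panel while it is between the mouth and the stop of the press (x of panel in the frame of press between -0.045 and 0.045 m and z of panel in the frame of press below 0.02 m and y of panel in the frame of press between -0.072 and 0.048 m and contact force between the fingers and panel above 0.5 N).
It fails at once if the tub, the tape or the sanding block is shifted by more than 30 mm (distance of any of tub_white, masking_tape, sand_block from where it was at the start of the episode above 0.03 m).
It also fails if it takes over 72 s, if anything falls off the work surface, if the arm or the gripper's body presses on something with over 40 N, if the wrist force passes 120 N, or if a joint passes its speed limit or range.

## Working session

There is one attempt and no reset: what is moved stays moved. The work goes in short steps, Python scripts to look and compute and a shell command to move; the robot and the scene stay as the last step left them, time stands still between calls to the robot, and variables do not carry over. Pictures are saved under pics/ and viewed, at most 10 in all, crops included, and the job is handed in when it is done.

```bash
mkdir -p pics && ls && python3 - <<'E'
from cell import sense, imaging, arm
import cv2,numpy as np
for n in ("scene","top"):
    im=imaging.grab_frame(n); cv2.imwrite(f"pics/{n}0.png",im[:,:,::-1])
    m=imaging.camera_model(n); print(n,{k:(np.round(v,3).tolist() if k=="T" else v) for k,v in m.items()})
s=sense(); print(s["time"],s["position"],np.round(s["tool_rot"],3).tolist(),s["grip_width"],arm.grasp_offset)
E
```

```text
pics
scene {'fov_y': 57.62420569115098, 'cx': 318.72129576889904, 'cy': 203.89715798727542, 'k1': -0.05846705815182189, 'T': [[-0.796, 0.241, -0.556, -0.129], [-0.605, -0.349, 0.716, 0.965], [-0.021, 0.906, 0.423, 0.549], [0.0, 0.0, 0.0, 1.0]]}
top {'fov_y': 46.13353394399422, 'cx': 316.5360566890102, 'cy': 205.91003163089974, 'k1': -0.0534125864983873, 'T': [[0.008, 0.998, -0.065, 0.417], [-1.0, 0.008, 0.006, 0.104], [0.007, 0.065, 0.998, 1.58], [0.0, 0.0, 0.0, 1.0]]}
0.1 [ 0.18220973 -0.51867647  0.20492925] [[0.943, 0.331, -0.0], [0.331, -0.943, 0.001], [0.0, -0.001, -1.0]] 0.09385751435870889 0.0188
```

View pics/top0.png

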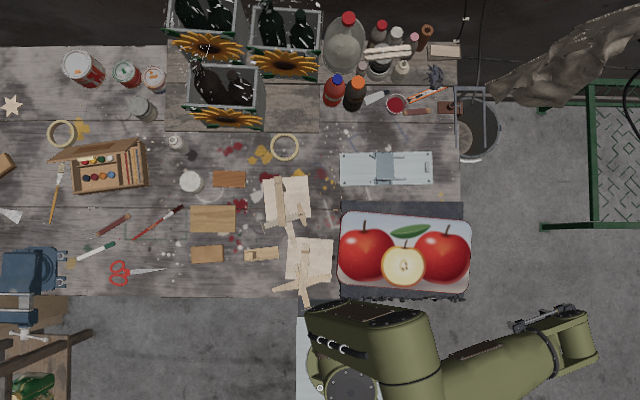

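View pics/scene0.png

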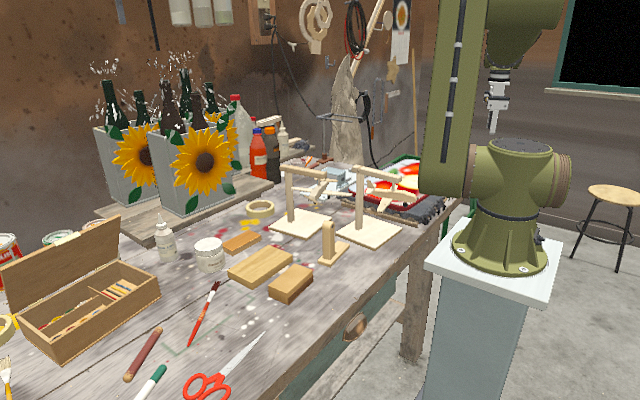

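Top view: the panel is at about (229,179), the larger offcut at (213,219), the sanding block at (208,253), the stick at (262,254), the tub at (190,181), the tape at (285,147) and the press at (386,168). Two wooden easels stand between the stick and the press. I'll zoom in on this area.

```bash
cat > h.py <<'E'
from cell import sense, imaging, arm
import cv2,numpy as np
def ray(n,px):
    m=imaging.camera_model(n); f=200/np.tan(np.radians(m["fov_y"]/2)); T=np.array(m["T"])
    px=np.atleast_2d(np.float64(px)); d=(px-[m["cx"],m["cy"]])/f
    u=d.copy()
    for _ in range(20): u=d/(1+m["k1"]*(u**2).sum(1,keepdims=True))
    v=np.c_[u[:,0],-u[:,1],-np.ones(len(u))]@T[:3,:3].T
    return T[:3,3],v
def plane(n,px,z):
    o,v=ray(n,px); return o+v*((z-o[2])/v[:,2:])
def proj(n,P):
    m=imaging.camera_model(n); f=200/np.tan(np.radians(m["fov_y"]/2)); T=np.array(m["T"])
    c=(np.atleast_2d(P)-T[:3,3])@T[:3,:3]; u=np.c_[c[:,0],-c[:,1]]/-c[:,2:]
    u=u*(1+m["k1"]*(u**2).sum(1,keepdims=True)); return u*f+[m["cx"],m["cy"]]
E
python3 - <<'E'
from h import *
t=cv2.imread("pics/top0.png"); s=cv2.imread("pics/scene0.png")
a=cv2.resize(t[120:280,165:325],(800,800),interpolation=cv2.INTER_CUBIC)[:600]
b=cv2.resize(t[140:195,330:440],(770,385),interpolation=cv2.INTER_CUBIC)
cv2.imwrite("pics/a.png",cv2.resize(t[125:275,175:340],(660,600),interpolation=cv2.INTER_CUBIC)); 
c=cv2.resize(s[140:310,210:430],(770,595),interpolation=cv2.INTER_CUBIC)
cv2.imwrite("pics/b.png",b); cv2.imwrite("pics/c.png",c)
for nm,p,z in [("panel",(229,179),.018),("board",(213,219),.022),("sand",(208,253),.034),("stickshoe",(262,254),.012),("tub",(190,181),.068),("tape",(285,147),.025),("press",(386,168),.012)]:
    print(nm,plane("top",p,z).round(3))
E
```

```text
panel [[0.607 0.388 0.018]]
board [[0.473 0.438 0.022]]
sand [[0.361 0.449 0.034]]
stickshoe [[0.358 0.274 0.012]]
tub [[0.594 0.506 0.068]]
tape [[0.716 0.201 0.025]]
press [[ 0.65  -0.139  0.012]]
```

View pics/a.png

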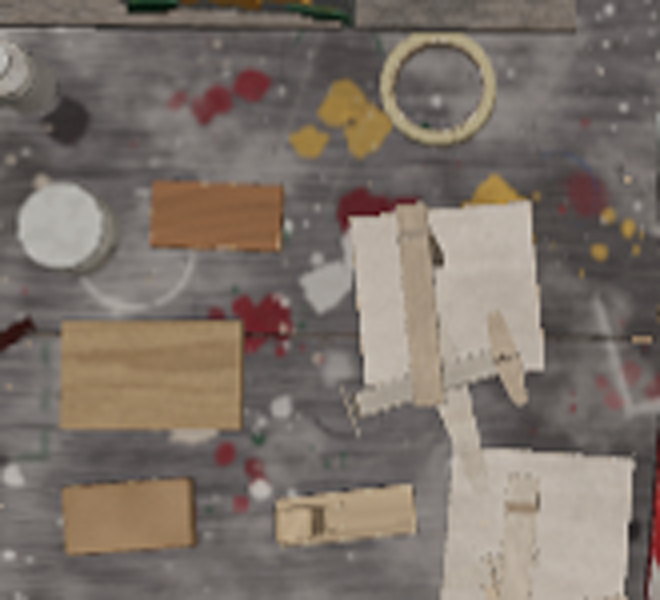

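View pics/b.png

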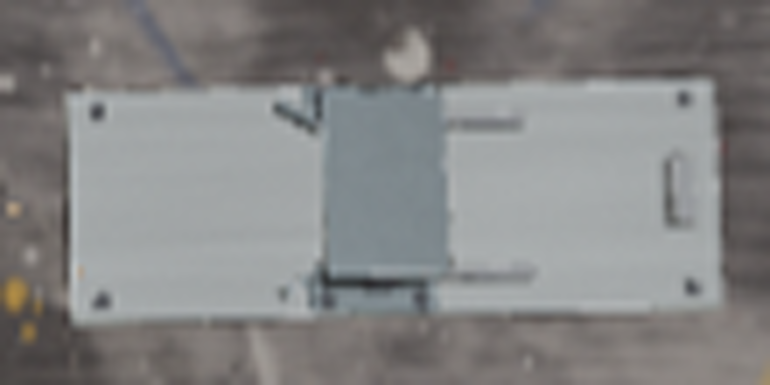

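View pics/c.png

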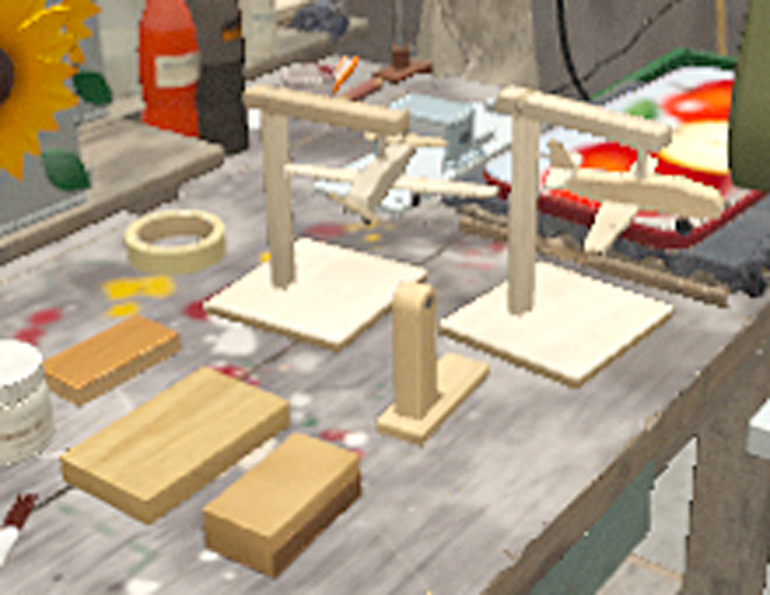

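The panel is the orange thin piece, the board is the large one beside it, and the cork block is thick with dark sides. The press infeed faces world +y, and its stop is at the right end. Next I'll take accurate measurements and the heights of the model-plane stands.

```bash
python3 - <<'E'
from h import *
t=cv2.imread("pics/top0.png")
hsv=cv2.cvtColor(t,cv2.COLOR_BGR2HSV)
def tri(pt,ps):
    o1,v1=ray("top",pt);o2,v2=ray("scene",ps);v1,v2=v1[0],v2[0]
    A=np.c_[v1,-v2];k=np.linalg.lstsq(A,o2-o1,rcond=None)[0]
    a,b=o1+k[0]*v1,o2+k[1]*v2; return ((a+b)/2).round(3),np.linalg.norm(a-b).round(4)
A=lambda x,y:(175+x/4,125+y/4); C=lambda x,y:(210+x/3.5,140+y/3.5); B=lambda x,y:(330+x/7,140+y/7)
print("post1top",tri(A(412,210),C(255,92)))
print("beam1end",tri(A(425,400),C(405,122)))
print("wing1 left/right", tri(A(352,405),C(318,187)),tri(A(520,365),C(490,190)))
print("tail/nose",tri(A(495,315),C(410,138)),tri(A(520,400),C(490,190)))
print("post2top",tri(A(522,490),C(515,95)))
print("sticktop",tri(A(300,520),C(414,290)))
print("base1 right", plane("top",[A(530,203),A(543,370),A(365,385),A(352,218)],.008).round(3).tolist())
# boxes by seeds/flood on blobs
def rect(cx,cy,z,lo,hi,nm,w=45):
    m=cv2.inRange(hsv,np.array(lo),np.array(hi)); r=np.zeros_like(m); r[cy-w:cy+w,cx-w:cx+w]=m[cy-w:cy+w,cx-w:cx+w]
    n,l,st,_=cv2.connectedComponentsWithStats(r); c=max(cv2.findContours((l==l[cy,cx]).astype(np.uint8),0,1)[0],key=cv2.contourArea)
    (P,S,a)=cv2.minAreaRect(plane("top",c[:,0,:],z)[:,:2].astype(np.float32)*1000)
    box=cv2.boxPoints((P,S,a)); e=[box[1]-box[0],box[2]-box[1]]; L=max(e,key=np.linalg.norm)
    ang=np.degrees(np.arctan2(L[1],L[0]))%180
    print(nm,np.round(P,1),"size",np.round(np.array(S)+3.4,1),"long axis deg",round(ang,1))
print(hsv[179,229],hsv[219,213],hsv[253,208],hsv[254,270],hsv[235,213],hsv[179,250])
rect(229,179,.018,(5,90,70),(16,255,255),"panel",30)
rect(213,219,.022,(12,70,100),(24,255,255),"board",30)
rect(208,253,.034,(10,90,70),(22,255,255),"sand",22)
rect(270,254,.012,(12,50,90),(26,255,255),"stick shoe+handle",24)
P=plane("top",[B(67,93),B(712,80),B(722,300),B(75,322)],.012)[:,:2]; print("press corners",P.round(4).tolist(),[np.linalg.norm(P[i]-P[i-1]).round(3) for i in range(4)])
inn=(P[0]+P[3])/2; out=(P[1]+P[2])/2; d=(inn-out)/np.linalg.norm(inn-out); print("dir",d,"ang",np.degrees(np.arctan2(-d[0],d[1])),"origin",inn-.145*d,out+.17*d)
H=plane("top",[B(325,88),B(440,88),B(447,270),B(325,275)],.066)[:,:2]; print("hood centre",H.mean(0),H.round(3).tolist())
S=plane("top",[A(277,500),A(413,487),A(416,533),A(280,545)],.012)[:,:2]; print("shoe",S.round(4).tolist(),[np.linalg.norm(S[i]-S[i-1]).round(3) for i in range(4)])
E
```

```text
post1top (array([0.591, 0.21 , 0.192]), np.float64(0.0011))
beam1end (array([0.447, 0.196, 0.19 ]), np.float64(0.0094))
wing1 left/right (array([0.458, 0.265, 0.154]), np.float64(0.0275)) (array([0.452, 0.113, 0.102]), np.float64(0.0673))
tail/nose (array([0.502, 0.139, 0.147]), np.float64(0.0374)) (array([0.435, 0.119, 0.107]), np.float64(0.0437))
post2top (array([0.384, 0.126, 0.205]), np.float64(0.0032))
sticktop (array([0.358, 0.301, 0.11 ]), np.float64(0.0007))
base1 right [[0.622, 0.125, 0.008], [0.481, 0.113, 0.008], [0.467, 0.262, 0.008], [0.608, 0.275, 0.008]]
[ 13 131 136] [ 17  94 154] [ 16 102 148] [ 18  71 173] [ 0 13 95] [ 5 16 98]
panel [609.1 388.1] size [113.6  59. ] long axis deg 87.7
board [474.5 439.7] size [ 93.1 154.6] long axis deg 90.5
sand [358.6 453. ] size [ 59. 111.] long axis deg 94.9
stick shoe+handle [360.1 274.5] size [ 44.8 113.8] long axis deg 96.8
press corners [[0.6985, 0.0176], [0.7083, -0.2952], [0.6011, -0.299], [0.5875, 0.0133]] [np.float64(0.111), np.float64(0.313), np.float64(0.107), np.float64(0.313)]
dir [-0.03721158  0.99930741] ang 2.132558810447548 origin [ 0.64842552 -0.12947157] [ 0.64834193 -0.12722685]
hood centre [ 0.64938408 -0.12742112] [[0.692, -0.1], [0.693, -0.154], [0.608, -0.157], [0.605, -0.1]]
shoe [[0.3708, 0.3334], [0.3826, 0.2203], [0.3445, 0.2174], [0.3336, 0.3303]] [np.float64(0.037), np.float64(0.114), np.float64(0.038), np.float64(0.113)]
```

```bash
cat > go.py <<'E'
# prints the remaining shift in tool axes (mm) and turn (deg) to x y z yaw
from h import *; import sys
x,y,z,yaw=map(float,sys.argv[1:5]); s=sense(); R=np.array(s["tool_rot"]); p=np.array(s["position"])
d=R.T@(np.array([x,y,z])-p)*1000; c=np.degrees(np.arctan2(R[1,0],R[0,0]))
print("t",round(s["time"],2),"p",p.round(4),"yaw",round(c,2),"tilt",R[:2,2].round(4),"w",round(s["grip_width"],4),"gf",round(float(np.max(s["grip_force"])),1),"F",np.round(s["contact_force"],1),"-> shift",d.round(1),"turn",round((c-yaw+180)%360-180,1))
E
python3 -m pendant '[[94,0,0,-30,-9.8],[94,0,0,-30,-9.8],[94,0,0,-35,-9.8],[94,0,0,0,-9.8],[94,0,0,0,-9.8]]' 30
python3 -m pendant '[[94,0,0,0,-9.8],[94,0,0,0,-9.8],[94,0,0,0,0]]'
python3 go.py .609 .388 .10 87.7
```

```text
time: 0.72
position: [0.1822, -0.5189, 0.3004]
tool_rot: [[0.364, 0.932, -0.0], [0.932, -0.364, 0.0], [0.0, -0.0, -1.0]]
contact_force: [-0.3, -0.4, 1.1]
grip_width: 0.0938
grip_force: 0.0
time: 1.1
position: [0.1823, -0.5188, 0.3001]
tool_rot: [[0.037, 0.999, -0.0], [0.999, -0.037, 0.001], [0.001, -0.0, -1.0]]
contact_force: [0.6, -0.1, -0.1]
grip_width: 0.0937
grip_force: 0.0
t 1.1 p [ 0.1823 -0.5188  0.3001] yaw 87.9 tilt [-0.0002  0.0006] w 0.0937 gf 0.0 F [ 0.6 -0.1 -0.1] -> shift [921.8 393.2 200.6] turn 0.2
```

```bash
for i in 1; do
python3 -m pendant '[[94,46,20,0,0],[94,46,20,0,0],[94,46,20,0,0],[94,46,20,0,0],[94,46,20,0,0]]' >/dev/null
python3 -m pendant '[[94,46,20,0,0],[94,46,20,0,0],[94,46,20,0,0],[94,46,20,0,0],[94,46,20,0,0]]' >/dev/null
python3 -m pendant '[[94,46,20,0,0],[94,46,20,0,0],[94,46,20,0,0],[94,46,20,0,0],[94,46,20,0,0]]' >/dev/null
python3 -m pendant '[[94,46,19,0,0],[94,46,19,0,0],[94,46,19,0,0],[94,46,18,0,0],[94,46,18,0,0]]' >/dev/null
python3 -m pendant '[[80,0,0,50,0],[80,0,0,50,0],[80,0,0,50,0],[80,0,0,50,0],[80,0,0,0,0]]'; done
python3 go.py .609 .388 .004 87.7
```

```text
time: 4.22
position: [0.6062, 0.3855, 0.0962]
tool_rot: [[0.039, 0.999, -0.007], [0.999, -0.039, -0.004], [-0.004, -0.007, -1.0]]
contact_force: [-0.9, -0.5, 0.5]
grip_width: 0.0799
grip_force: 0.0
t 4.22 p [0.6062 0.3855 0.0962] yaw 87.75 tilt [-0.0067 -0.0038] w 0.0799 gf 0.0 F [-0.9 -0.5  0.5] -> shift [ 3.   3.3 92.2] turn 0.1
```

```bash
python3 -m pendant '[[80,3,3,40,0],[80,0,0,36,0],[80,0,0,12,0],[80,0,0,0,0]]' >/dev/null
python3 go.py .609 .388 .004 87.7
python3 -c "
from h import *
cv2.imwrite('pics/d.png',cv2.resize(imaging.grab_frame('scene')[150:310,150:350,::-1],(750,600),interpolation=cv2.INTER_CUBIC))"
```

```text
t 4.72 p [0.6116 0.3897 0.0141] yaw 87.9 tilt [0.0011 0.0006] w 0.08 gf 0.0 F [0.4 0.5 0.4] -> shift [-1.8 -2.5 10. ] turn 0.2
```

View pics/d.png

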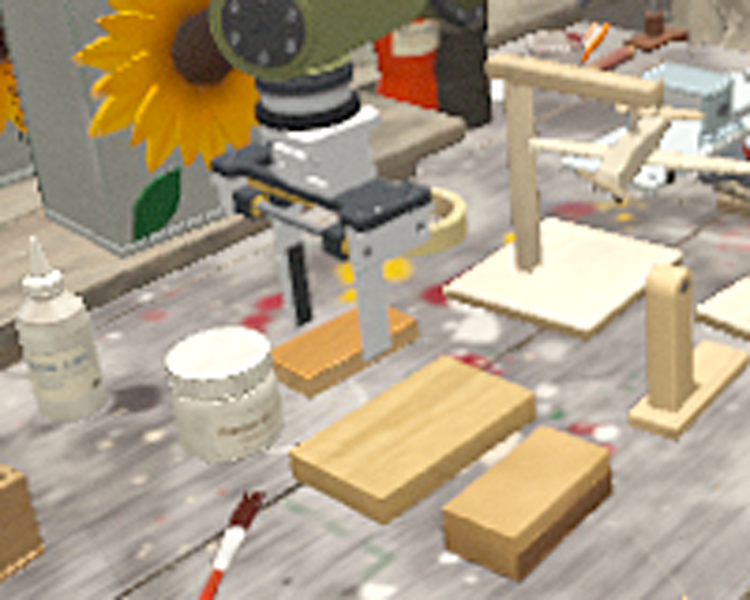

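The fingers straddle the panel. The near finger is at (375,355) and the panel runs from 275 to 415. I'll grip.

```bash
python3 -m pendant '[[80,-2,-2,10,0],[40,0,0,0,0],[40,0,0,0,0],[40,0,0,0,0],[40,0,0,0,0]]' 25 >/dev/null
python3 go.py .609 .388 .004 87.7
python3 -m pendant '[[40,0,0,0,0],[40,0,0,-10,0],[40,0,0,-50,0],[40,0,0,-50,0],[40,0,0,-60,0]]' >/dev/null
python3 -m pendant '[[40,0,0,-60,0],[40,0,0,-40,0],[40,0,0,0,0]]' >/dev/null
python3 go.py .646 -.061 .25 92.1
python3 -c "
from h import *
im=imaging.grab_frame('scene');cv2.imwrite('pics/e.png',cv2.resize(im[80:240,150:350,::-1],(750,600),interpolation=cv2.INTER_CUBIC))
cv2.imwrite('pics/top1.png',imaging.grab_frame('top')[:,:,::-1])"
```

```text
t 5.4 p [0.6091 0.3876 0.0029] yaw 87.95 tilt [0.0005 0.0003] w 0.056 gf 25.0 F [-0.5  0.2  1.8] -> shift [ 0.4 -0.1 -1.1] turn 0.3
t 6.4 p [0.6094 0.3878 0.2769] yaw 87.96 tilt [0.0057 0.0032] w 0.056 gf 25.0 F [ 0.2 -0.8 -1.7] -> shift [-447.3   52.4   25.7] turn -4.1
```

View pics/e.png

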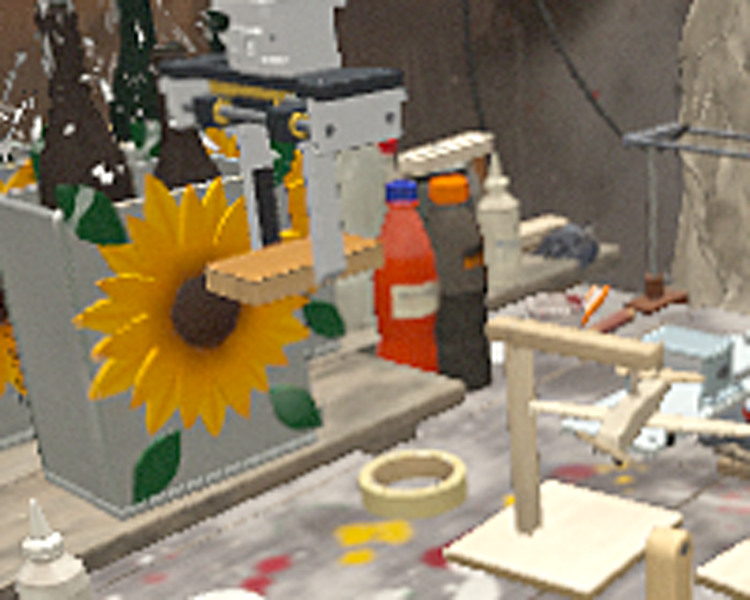

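```bash
python3 - <<'E'
from h import *
E=lambda x,y:(150+x/3.75,80+y/3.75)
z=.2769+.0151
print(plane("scene",[E(207,270),E(243,282),E(382,242)],z).round(4).tolist())
p=sense()["position"]; print(p)
E
```

```text
[[0.6254, 0.4489, 0.292], [0.5826, 0.4527, 0.292], [0.575, 0.3382, 0.292]]
[0.60869025 0.38732759 0.27182101]
```

```bash
python3 -m pendant '[[40,-40,5,0,-1],[40,-50,5,0,-1],[40,-50,5,0,-1],[40,-50,5,0,-1],[40,-50,5,0,0]]' >/dev/null
python3 -m pendant '[[40,-50,5,0,0],[40,-50,5,0,0],[40,-50,5,0,0],[40,-30,5,0,0],[40,-10,0,0,0]]' >/dev/null
python3 -m pendant '[[40,0,0,0,0],[40,0,0,0,0]]' >/dev/null
python3 go.py .646 -.061 .016 92.1
```

```text
t 8.0 p [ 0.6604 -0.0403  0.2722] yaw 92.03 tilt [-0.0004  0.0002] w 0.0557 gf 25.0 F [0.3 0.2 0.3] -> shift [-20.2 -15.  256.2] turn -0.1
```

```bash
python3 -m pendant '[[40,-10,-7,50,0],[40,-10,-8,60,0],[40,0,0,60,0],[40,0,0,50,0],[40,0,0,10,0]]' >/dev/null
python3 -m pendant '[[40,0,0,8,0],[40,0,0,0,0],[40,0,0,0,0]]' >/dev/null
python3 go.py .646 -.061 .016 92.1
```

```text
t 9.0 p [ 0.6471 -0.0613  0.0379] yaw 92.01 tilt [ 0.0024 -0.    ] w 0.0559 gf 25.0 F [-6.4  3.  11.7] -> shift [ 0.4 -1.1 21.9] turn -0.1
```

The front of the panel came down on the guard lip, because it has to slide in under it from behind. I'll lift, back off and check the grip.

```bash
python3 -m pendant '[[40,0,0,-30,0],[40,20,0,-30,0],[40,25,0,0,0],[40,0,0,0,0],[40,0,0,0,0]]' >/dev/null
python3 go.py .645 -.024 .016 92.1
python3 -c "
from h import *
im=imaging.grab_frame('scene')[:,:,::-1];cv2.imwrite('pics/f.png',im[60:260,220:440].repeat(3,0).repeat(3,1))"
```

```text
t 9.62 p [ 0.6449 -0.0174  0.0953] yaw 91.98 tilt [ 0.0009 -0.0002] w 0.0559 gf 25.0 F [-0.4 -0.5  0.3] -> shift [-6.6 -0.2 79.3] turn -0.1
```

View pics/f.png

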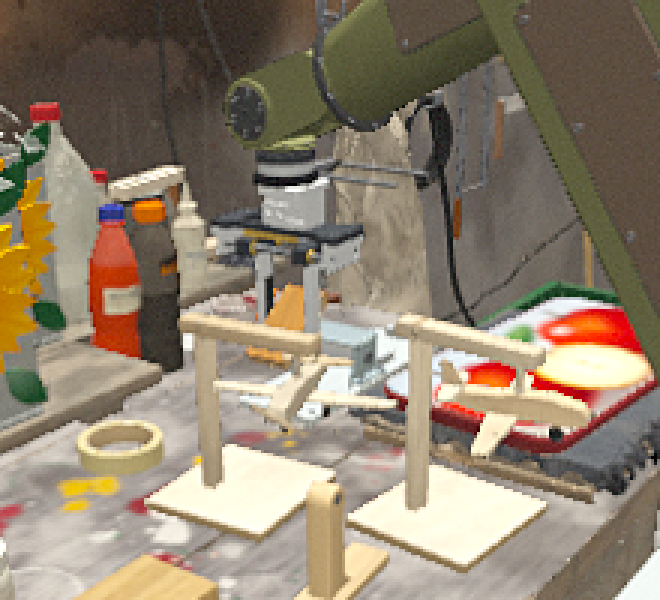

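The panel pitched in the grip, with its front end up and its rear down at (265,350). I'll lower it over the bed with a soft grip so it levels itself, then release, re-grip and slide it in.

```bash
python3 -m pendant '[[40,-8,0,25,0],[40,-8,0,15,0],[40,0,0,0,0],[40,0,0,0,0]]' 6 >/dev/null
python3 go.py .645 -.033 .016 92.1
python3 -m pendant '[[40,0,0,10,0],[40,0,0,8,0],[40,0,0,8,0],[40,0,0,6,0],[40,0,0,0,0]]' >/dev/null
python3 go.py .645 -.033 .016 92.1
```

```text
t 10.18 p [ 0.6456 -0.0334  0.0552] yaw 91.94 tilt [ 0.0009 -0.0001] w 0.0561 gf 6.0 F [ 0.5  0.4 -0.4] -> shift [ 0.4 -0.6 39.2] turn -0.2
t 10.8 p [ 0.6449 -0.0331  0.0218] yaw 91.95 tilt [-0.0011  0.0003] w 0.0559 gf 6.0 F [0.3 0.3 0.4] -> shift [0.1 0.1 5.8] turn -0.1
```

```bash
python3 -m pendant '[[40,0,0,3,0],[40,0,0,3,0],[40,0,0,0,0],[40,0,0,0,0]]' >/dev/null
python3 go.py .645 -.033 .016 92.1
python3 -m pendant '[[64,0,0,0,0],[64,0,0,0,0],[64,0,0,0,0]]' >/dev/null
python3 go.py .645 -.033 .015 92.1
python3 -c "
from h import *
im=imaging.grab_frame('scene')[:,:,::-1];cv2.imwrite('pics/g.png',cv2.resize(im[110:210,270:400],(780,600),interpolation=cv2.INTER_CUBIC))
cv2.imwrite('pics/top2.png',imaging.grab_frame('top')[:,:,::-1])"
```

```text
t 11.3 p [ 0.6451 -0.0332  0.0164] yaw 91.96 tilt [-0.0002  0.    ] w 0.0559 gf 6.0 F [-0.4  0.4 -0.7] -> shift [ 0.2 -0.1  0.4] turn -0.1
t 11.68 p [ 0.6452 -0.0332  0.0165] yaw 91.96 tilt [ 0.0001 -0.    ] w 0.064 gf 0.0 F [-0.7 -0.4 -1.1] -> shift [ 0.2 -0.2  1.5] turn -0.1
```

View pics/g.png

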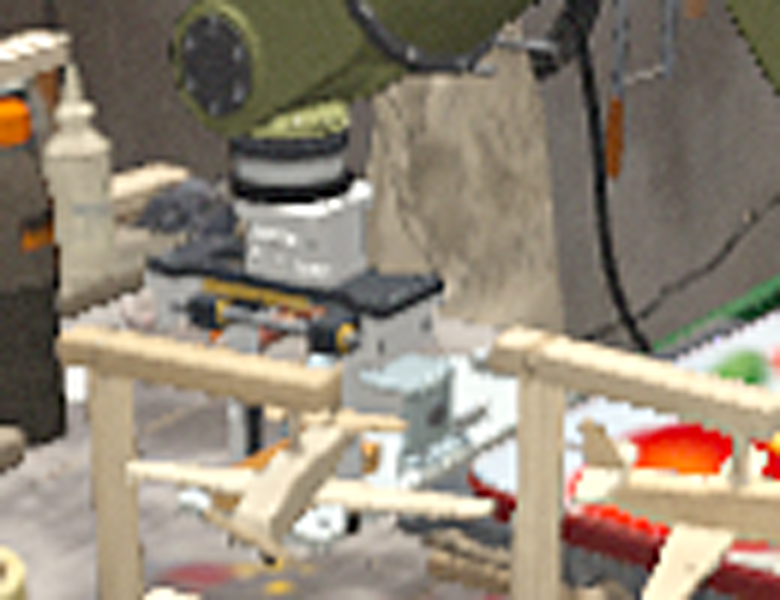

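The view of the panel is mostly hidden behind the model plane. From here I'll check numerically with the top camera.

```bash
cat > pan.py <<'E'
from h import *; import sys
def panel(z,fn=None,roi=None):
    t=imaging.grab_frame("top")[:,:,::-1] if fn is None else cv2.imread(fn)
    hsv=cv2.cvtColor(np.ascontiguousarray(t),cv2.COLOR_BGR2HSV); m=cv2.inRange(hsv,(5,90,70),(16,255,255))
    r=np.zeros_like(m); x0,x1,y0,y1=roi; r[y0:y1,x0:x1]=m[y0:y1,x0:x1]
    cs=[c for c in cv2.findContours(r,0,1)[0] if cv2.contourArea(c)>15]
    for c in cs:
        P=plane("top",c[:,0,:],z)[:,:2]; b=cv2.minAreaRect((P*1000).astype(np.float32))
        print("contour area",cv2.contourArea(c),"x",P[:,0].min().round(4),P[:,0].max().round(4),"y",P[:,1].min().round(4),P[:,1].max().round(4),"rect",np.round(b[0],1),np.round(b[1],1),round(b[2],1))
if __name__=="__main__":
    a=sys.argv; panel(float(a[1]),None if a[2]=="-" else a[2],tuple(map(int,a[3:7])))
E
python3 pan.py .03 pics/top2.png 325 440 135 205
```

```text
contour area 23.5 x 0.619 0.6693 y 0.0135 0.0204 rect [644.1  16.9] [50.3  6.7] 0.2
```

```bash
python3 -m pendant '[[40,0,0,0,0],[40,0,0,0,0],[40,0,0,0,0],[40,0,0,0,0]]' 12 >/dev/null
python3 go.py .646 -.061 .015 92.1
python3 -m pendant '[[40,-7,0,0,0],[40,-7,0,0,0],[40,-7,0,0,0],[40,-7,0,0,0],[40,0,0,0,0]]' >/dev/null
python3 go.py .646 -.061 .015 92.1
```

```text
t 12.28 p [ 0.6452 -0.0332  0.0165] yaw 91.95 tilt [-0.  0.] w 0.0559 gf 12.0 F [ 0.  -0.7  1.3] -> shift [-27.8  -0.2   1.5] turn -0.1
t 12.9 p [ 0.6462 -0.062   0.0164] yaw 91.91 tilt [ 0.     -0.0002] w 0.056 gf 12.0 F [ 1.   0.1 -0.3] -> shift [ 1.  -0.1  1.4] turn -0.2
```

```bash
python3 -m pendant '[[72,0,0,0,0],[72,0,0,0,0],[72,0,0,0,0],[72,0,0,-40,0],[72,0,0,-60,0]]' >/dev/null
python3 -m pendant '[[72,0,0,-60,0],[72,0,0,-60,0],[72,50,-30,-60,0],[72,50,-30,0,0],[72,50,-30,0,0]]' >/dev/null
python3 go.py .3555 .3045 .15 96
python3 pan.py .03 - 325 440 135 205
```

```text
t 14.15 p [0.558  0.0745 0.2816] yaw 91.94 tilt [0.0009 0.0001] w 0.0721 gf 0.0 F [0.8 0.9 0.6] -> shift [ 236.7 -194.7  131.5] turn -4.1
contour area 300.0 x 0.6195 0.6705 y -0.0998 -0.0297 rect [644.9 -65. ] [50.4 70.2] 0.5
```

```bash
python3 -m pendant '[[72,36,-29,0,-1],[72,36,-29,0,-1],[72,36,-29,0,-1],[72,36,-29,0,-1],[72,36,-29,0,0]]' >/dev/null
python3 -m pendant '[[72,40,-30,0,0],[72,10,0,0,0],[72,0,0,0,0],[72,0,0,0,0]]' >/dev/null
python3 go.py .3555 .3045 .15 96
python3 pan.py .03 - 325 440 135 205
```

```text
t 15.32 p [0.3677 0.2887 0.2811] yaw 95.9 tilt [-0.0002 -0.0003] w 0.0721 gf 0.0 F [0.8 0.1 0.7] -> shift [ 17.  -10.5 131.1] turn -0.1
contour area 408.0 x 0.6192 0.6705 y -0.0998 -0.0063 rect [644.8 -53.3] [50.4 93.6] 0.5
```

```bash
python3 -m pendant '[[60,17,-10,40,0],[60,0,0,50,0],[60,0,0,40,0],[60,0,0,0,0],[60,0,0,0,0]]' >/dev/null
python3 go.py .3555 .3045 .07 96
python3 -c "
from h import *
im=imaging.grab_frame('scene')[:,:,::-1];cv2.imwrite('pics/i.png',cv2.resize(im[120:250,250:410],(738,600),interpolation=cv2.INTER_CUBIC))"
```

```text
t 16.0 p [0.3563 0.3054 0.1529] yaw 95.91 tilt [0.0016 0.0011] w 0.0604 gf 0.0 F [-0.1 -0.2 -0.6] -> shift [-0.9 -1.  82.9] turn -0.1
```

View pics/i.png

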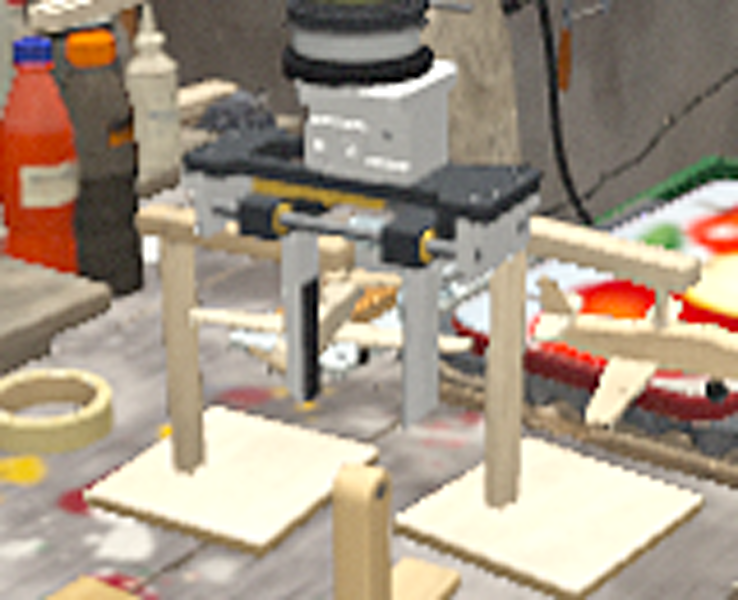

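The fingertips at (303,395) and (418,420) straddle the line of the handle, whose top is at (362,465). I'll lower and grip it.

```bash
python3 -m pendant '[[60,0,0,40,0],[60,0,0,40,0],[60,0,0,0,0],[60,0,0,0,0]]' >/dev/null
python3 go.py .3555 .3045 .07 96
python3 -m pendant '[[10,0,0,0,0],[10,0,0,0,0],[10,0,0,0,0],[10,0,0,0,0],[10,0,0,0,0]]' 45 >/dev/null
python3 go.py .3555 .3045 .07 96
```

```text
t 16.55 p [0.3564 0.3059 0.0734] yaw 95.95 tilt [0.0022 0.0017] w 0.06 gf 0.0 F [-0.5 -0.7  0. ] -> shift [-1.3 -1.   3.4] turn -0.1
t 17.18 p [0.3554 0.3053 0.0714] yaw 95.96 tilt [0.0001 0.0001] w 0.0241 gf 44.9 F [-1.5 -0.6  2.5] -> shift [-0.8  0.   1.4] turn -0.0
```

```bash
python3 -m pendant '[[10,0,0,-30,0],[10,0,0,-60,0],[10,0,0,-60,0],[10,0,0,-60,0],[10,0,0,-15,0]]' >/dev/null
python3 -m pendant '[[10,0,0,0,0],[10,0,0,0,0]]' >/dev/null
python3 go.py .6405 .088 .087 92.1
```

```text
t 18.05 p [0.355  0.3049 0.2942] yaw 95.96 tilt [-0.0027 -0.002 ] w 0.0235 gf 44.9 F [-0.  -0.2 -1.6] -> shift [-245.   262.1  206.8] turn 3.9
```

```bash
python3 -m pendant '[[10,-28,30,0,0],[10,-28,30,0,0],[10,-28,30,0,0],[10,-28,30,0,0],[10,-28,30,0,0]]' >/dev/null
python3 -m pendant '[[10,-28,30,0,0],[10,-28,30,0,0],[10,-28,30,0,2],[10,-21,22,0,2],[10,0,0,0,0]]' >/dev/null
python3 -m pendant '[[10,0,0,0,0],[10,0,0,0,0]]' >/dev/null
python3 go.py .6405 .088 .087 92.1
```

```text
t 19.55 p [0.6402 0.0887 0.2961] yaw 92.02 tilt [-0.0003  0.0001] w 0.0237 gf 44.9 F [ 0.3 -1.1 -1.6] -> shift [ -0.7   0.4 209.1] turn -0.1
```

```bash
python3 -m pendant '[[10,0,0,50,0],[10,0,0,50,0],[10,0,0,50,0],[10,0,0,40,0],[10,0,0,10,0]]' >/dev/null
python3 -m pendant '[[10,0,0,5,0],[10,0,0,4,0],[10,0,0,2,0],[10,0,0,0,0],[10,0,0,0,0]]' >/dev/null
python3 go.py .6405 .088 .085 92.1
python3 pan.py .03 - 325 440 135 205
```

```text
t 20.8 p [0.6409 0.0879 0.0857] yaw 91.95 tilt [0.0006 0.    ] w 0.024 gf 44.9 F [ 0.2  0.1 -1.5] -> shift [ 0.1 -0.4  0.7] turn -0.1
contour area 408.0 x 0.6192 0.6705 y -0.0998 -0.0063 rect [644.8 -53.3] [50.4 93.6] 0.5
```

```bash
python3 -m pendant '[[10,-8,0,0,0],[10,-8,0,0,0],[10,-8,0,0,0],[10,-8,0,0,0],[10,-8,0,0,0]]' | grep force
python3 -m pendant '[[10,-8,0,0,0],[10,-8,0,0,0],[10,-8,0,0,0],[10,-8,0,0,0],[10,-8,0,0,0]]' | grep force
python3 go.py .6465 -.073 .085 92.1
python3 pan.py .03 - 325 440 135 205
```

```text
contact_force: [0.6, 1.2, -2.3]
grip_force: 44.9
contact_force: [-0.4, 0.7, -1.6]
grip_force: 44.9
t 22.1 p [0.6434 0.0074 0.0853] yaw 91.95 tilt [-0. -0.] w 0.0237 gf 44.9 F [-0.4  0.7 -1.6] -> shift [-80.5   0.3   0.3] turn -0.1
contour area 91.0 x 0.624 0.6747 y -0.1867 -0.1632 rect [ 649.4 -174.7] [50.5 23.5] 0.6
```

```bash
python3 -m pendant '[[10,-9,0,0,0],[10,-9,0,0,0],[10,-9,0,0,0],[10,-9,0,0,0],[10,-9,0,0,0]]' | grep force
python3 -m pendant '[[10,-8,0,0,0],[10,-8,0,0,0],[10,-6,0,0,0],[10,-4,0,0,0],[10,0,0,0,0]]' | grep force
python3 go.py .6465 -.073 .085 92.1
python3 pan.py .03 - 325 440 135 205
```

```text
contact_force: [-1.2, 1.3, -1.0]
grip_force: 44.9
contact_force: [-0.2, 1.0, -1.8]
grip_force: 44.9
t 23.4 p [ 0.6459 -0.0633  0.0853] yaw 91.94 tilt [ 0.     -0.0001] w 0.0233 gf 44.9 F [-0.2  1.  -1.8] -> shift [-9.8  0.3  0.3] turn -0.2
contour area 324.0 x 0.6242 0.6789 y -0.2572 -0.18 rect [ 651.1 -217.1] [53.3 78.1] 4.2
```

```bash
python3 -m pendant '[[10,-4,0,0,0],[10,-4,0,0,0],[10,-2,0,0,0],[10,0,0,0,0]]' | grep contact
python3 -m pendant '[[10,-1.5,0,0,0],[10,0,0,0,0]]' | grep contact
python3 -m pendant '[[10,-1.5,0,0,0],[10,0,0,0,0]]' | grep contact
python3 go.py .6465 -.073 .085 92.1
python3 pan.py .03 - 325 440 135 205
```

```text
contact_force: [-0.1, -0.1, -1.5]
contact_force: [0.2, 1.6, -1.0]
contact_force: [-0.7, 8.8, 2.2]
t 24.45 p [ 0.6464 -0.0747  0.0856] yaw 91.98 tilt [0.0003 0.0019] w 0.0235 gf 44.9 F [-0.7  8.8  2.2] -> shift [1.7 0.1 0.6] turn -0.1
contour area 304.5 x 0.6243 0.679 y -0.2674 -0.1934 rect [ 651.7 -230.2] [53.9 74.3] 0.6
```

```bash
python3 -m pendant '[[10,0,0,0,0],[10,0,0,0,0],[10,5,0,0,0],[10,15,0,0,0],[10,20,0,0,0]]' | grep contact
python3 -m pendant '[[10,20,0,0,0],[10,20,0,0,0],[10,20,0,0,0],[10,10,0,-10,0],[10,0,0,-50,0]]' | grep contact
python3 -m pendant '[[10,0,0,-60,0],[10,0,0,-60,0],[10,0,0,-30,0],[10,0,0,0,0],[10,0,0,0,0]]' | grep contact
python3 go.py .3554 .3053 .29 96
python3 pan.py .03 - 325 440 135 205
```

```text
contact_force: [-0.8, 0.6, -1.5]
contact_force: [0.6, 0.1, -0.5]
contact_force: [-0.2, 0.7, -2.3]
t 26.38 p [0.6422 0.034  0.2934] yaw 91.94 tilt [-0.0024 -0.    ] w 0.0237 gf 44.9 F [-0.2  0.7 -2.3] -> shift [ 280.9 -277.4    4.1] turn -4.1
contour area 455.5 x 0.624 0.679 y -0.2674 -0.1632 rect [ 651.5 -215.2] [ 53.9 104.5] 0.6
```

```bash
python3 -m pendant '[[10,31,-31,0,0],[10,31,-31,0,0],[10,31,-31,0,0],[10,31,-31,0,0],[10,31,-31,0,0]]' | grep contact
python3 -m pendant '[[10,31,-31,0,0],[10,31,-31,0,0],[10,31,-31,0,0],[10,28,-25,0,-2],[10,5,-5,0,-2]]' | grep contact
python3 -m pendant '[[10,0,0,0,0],[10,0,0,0,0]]' |grep contact
python3 go.py .3554 .3053 .073 96
```

```text
contact_force: [0.0, 0.0, -1.1]
contact_force: [0.8, 0.6, -1.9]
contact_force: [-1.0, -0.5, -1.4]
t 27.93 p [0.3556 0.3045 0.2948] yaw 95.86 tilt [-0.0005 -0.0005] w 0.024 gf 44.9 F [-1.  -0.5 -1.4] -> shift [9.000e-01 1.000e-01 2.218e+02] turn -0.1
```

```bash
python3 -m pendant '[[10,0,0,55,0],[10,0,0,60,0],[10,0,0,55,0],[10,0,0,35,0],[10,0,0,10,0]]' | grep contact
python3 -m pendant '[[10,0,0,4,0],[10,0,0,2,0],[10,0,0,0,0],[10,0,0,0,0]]' | grep contact
python3 go.py .3554 .3053 .0714 96
```

```text
contact_force: [-0.0, 0.0, -0.9]
contact_force: [-0.9, -0.2, -1.1]
t 29.05 p [0.3552 0.3053 0.0749] yaw 95.96 tilt [0.0009 0.0006] w 0.0237 gf 44.9 F [-0.9 -0.2 -1.1] -> shift [-0.   0.2  3.5] turn -0.0
```

```bash
python3 -m pendant '[[10,0,0,1.5,0],[10,0,0,1.5,0],[10,0,0,0,0]]' | grep contact
python3 -m pendant '[[10,0,0,1.0,0],[10,0,0,0,0],[10,0,0,0,0]]' 8 | grep contact
python3 go.py .3554 .3053 .0714 96
python3 -m pendant '[[60,0,0,0,0],[60,0,0,0,0],[60,0,0,0,0],[60,0,0,0,0],[60,0,0,-30,0]]' | grep contact
python3 -m pendant '[[60,0,0,-60,0],[60,0,0,-60,0],[60,0,0,-60,0],[60,0,0,0,0],[60,0,0,0,0]]' | grep contact
python3 go.py .653 -.239 .28 92.1
```

```text
contact_force: [-0.9, 0.6, 0.9]
contact_force: [-2.9, -0.2, 9.0]
t 29.8 p [0.355  0.3054 0.0708] yaw 95.96 tilt [0.0003 0.0006] w 0.0238 gf 8.0 F [-2.9 -0.2  9. ] -> shift [-0.1  0.4 -0.5] turn -0.0
contact_force: [0.1, -0.7, 0.3]
contact_force: [0.0, 0.7, -0.4]
t 31.05 p [0.3547 0.305  0.2793] yaw 95.95 tilt [-0.0009 -0.0006] w 0.0598 gf 0.0 F [ 0.   0.7 -0.4] -> shift [-572.   240.2   -0.6] turn 3.9
```

```bash
python3 -m pendant '[[72,-40,17,0,0],[72,-46,19,0,0],[72,-46,19,0,0],[72,-46,19,0,0],[72,-46,19,0,0]]' | grep contact
python3 -m pendant '[[72,-46,19,0,0],[72,-46,19,0,0],[72,-46,19,0,0],[72,-46,19,0,0],[72,-46,19,0,0]]' | grep contact
python3 -m pendant '[[72,-46,19,0,0],[72,-46,19,0,2],[72,-20,14,0,2],[72,0,0,0,0],[72,0,0,0,0]]' | grep contact
python3 go.py .6525 -.231 .018 92.1
python3 - <<'E'
from h import *
t=np.ascontiguousarray(imaging.grab_frame("top")[:,:,::-1]); cv2.imwrite("pics/top3.png",t)
hsv=cv2.cvtColor(t,cv2.COLOR_BGR2HSV)
for fn in ("pics/top0.png","pics/top3.png"):
    h=cv2.cvtColor(cv2.imread(fn),cv2.COLOR_BGR2HSV)
    m=cv2.inRange(h,(12,50,90),(26,255,255)); r=np.zeros_like(m); r[230:278,240:285]=m[230:278,240:285]
    c=max(cv2.findContours(r,0,1)[0],key=cv2.contourArea); P=(plane("top",c[:,0,:],.012)[:,:2]*1000).astype(np.float32); print(fn,cv2.minAreaRect(P))
E
```

```text
contact_force: [-0.1, 0.3, 0.7]
contact_force: [0.1, 0.6, 0.2]
contact_force: [-0.4, 1.4, -0.1]
t 32.92 p [ 0.6514 -0.2327  0.2791] yaw 92.02 tilt [-0.0017  0.0008] w 0.072 gf 0.0 F [-0.4  1.4 -0.1] -> shift [  1.4   1.6 261.1] turn -0.1
pics/top0.png ((359.6622314453125, 278.0611572265625), (41.395179748535156, 117.58428955078125), 6.825727939605713)
pics/top3.png ((359.16461181640625, 278.1182861328125), (41.25567626953125, 117.53694915771484), 6.196168422698975)
```

```bash
python3 -m pendant '[[72,1,1,50,0],[72,0,0,60,0],[72,0,0,60,0],[72,0,0,60,0],[72,0,0,20,0]]' | grep contact
python3 -m pendant '[[72,0,0,8,0],[72,0,0,0,0],[72,0,0,0,0]]' | grep contact
python3 go.py .6525 -.231 .016 92.1
```

```text
contact_force: [0.2, 0.1, 1.1]
contact_force: [0.0, -0.0, 0.5]
t 33.98 p [ 0.6536 -0.2328  0.0245] yaw 91.96 tilt [ 0.0028 -0.0012] w 0.0717 gf 0.0 F [ 0.  -0.   0.5] -> shift [ 1.8 -1.1  8.5] turn -0.1
```

```bash
python3 -m pendant '[[72,0,-1,6,0],[72,0,0,2.5,0],[72,0,0,0,0],[72,0,0,0,0]]' | grep contact
python3 go.py .6525 -.231 .016 92.1
python3 -m pendant '[[40,0,0,0,0],[40,0,0,0,0],[40,0,0,0,0],[40,0,0,0,0],[40,0,0,0,0]]' 30 | grep contact
python3 go.py .6525 -.231 .016 92.1
python3 -m pendant '[[40,0,0,-10,0],[40,0,0,-40,0],[40,0,0,-60,0],[40,0,0,-60,0],[40,0,0,-60,0]]' | grep contact
python3 -m pendant '[[40,0,0,-40,0],[40,0,0,0,0],[40,0,0,0,0]]' | grep contact
python3 go.py .4745 .4557 .28 90.5
python3 pan.py .30 - 325 470 100 205
```

```text
contact_force: [0.2, 0.7, -0.7]
t 34.48 p [ 0.6517 -0.2325  0.0138] yaw 91.95 tilt [ 0.0001 -0.    ] w 0.0719 gf 0.0 F [ 0.2  0.7 -0.7] -> shift [ 1.5  0.8 -2.2] turn -0.1
contact_force: [0.2, -0.1, 0.9]
t 35.1 p [ 0.6517 -0.2325  0.0138] yaw 91.95 tilt [ 0.0001 -0.    ] w 0.0557 gf 30.0 F [ 0.2 -0.1  0.9] -> shift [ 1.5  0.8 -2.2] turn -0.1
contact_force: [0.0, 0.8, -0.5]
contact_force: [-0.9, -0.2, -1.0]
t 36.1 p [ 0.6514 -0.2324  0.2828] yaw 91.96 tilt [-0.0014  0.0005] w 0.0556 gf 30.0 F [-0.9 -0.2 -1. ] -> shift [ 693.7 -153.3    3.4] turn 1.5
contour area 329.5 x 0.6218 0.6784 y -0.2175 -0.156 rect [ 650. -187.] [55.9 61.6] 0.7
contour area 15.5 x 0.7593 0.7707 y -0.1568 -0.1428 rect [ 765.  -149.8] [11.4 14. ] 0.8
contour area 19.0 x 0.7629 0.7773 y -0.2186 -0.2017 rect [ 770.1 -210.1] [14.2 17.1] 0.8
contour area 55.0 x 0.7749 0.7954 y -0.2782 -0.2412 rect [ 785.2 -259.7] [20.  37.4] 0.9
```

```bash
python3 go.py .4745 .4207 .28 90.5
python3 -m pendant '[[40,40,-9,0,0],[40,47,-11,0,0],[40,47,-11,0,0],[40,47,-11,0,0],[40,47,-11,0,0]]' | grep contact
python3 -m pendant '[[40,47,-11,0,0],[40,47,-11,0,0],[40,47,-11,0,0],[40,47,-11,0,0],[40,47,-11,0,0]]' | grep contact
python3 -m pendant '[[40,47,-11,0,0],[40,47,-11,0,0],[40,47,-11,0,0],[40,40,-8,0,1.5],[40,5,-2,0,0]]' | grep contact
python3 -m pendant '[[40,0,0,0,0],[40,0,0,0,0]]' | grep contact
python3 go.py .4745 .4207 .10 90.5
```

```text
t 36.15 p [ 0.6513 -0.2323  0.2822] yaw 91.95 tilt [-0.0023  0.001 ] w 0.056 gf 30.0 F [-0.2 -0.4 -0.4] -> shift [ 658.7 -154.4    3.2] turn 1.5
contact_force: [0.7, -1.1, -0.4]
contact_force: [0.3, 0.5, 0.7]
contact_force: [0.4, -0.9, -0.2]
contact_force: [-0.1, -0.3, -0.4]
t 38.27 p [0.4792 0.41   0.2836] yaw 90.39 tilt [-0.0003 -0.0004] w 0.0556 gf 30.0 F [-0.1 -0.3 -0.4] -> shift [ 10.8  -4.6 183.6] turn -0.1
```

```bash
python3 -m pendant '[[40,11,-5,50,0],[40,0,0,60,0],[40,0,0,60,0],[40,0,0,40,0],[40,0,0,25,0]]' | grep contact
python3 -m pendant '[[40,0,0,12,0],[40,0,0,0,0],[40,0,0,0,0]]' | grep contact
python3 go.py .4745 .4207 .0245 90.5
python3 pan.py .055 - 160 270 190 240
python3 - <<'E'
from h import *
im=cv2.cvtColor(imaging.grab_frame("scene"),cv2.COLOR_RGB2HSV); m=cv2.inRange(im,(5,110,70),(15,255,255)); r=np.zeros_like(m); r[210:300,200:320]=m[210:300,200:320]
for c in cv2.findContours(r,0,2)[0]:
    if cv2.contourArea(c)>30: print(cv2.contourArea(c),cv2.boundingRect(c),cv2.approxPolyDP(c,2,True)[:,0].tolist())
p=sense()["position"]; print("expected top corners",proj("scene",[[p[0]+a,p[1]+.019+b,p[2]+.016] for a,b in [(.028,.055),(-.028,.055),(-.028,-.055),(.028,-.055)]]).round(1).tolist())
E
```

```text
contact_force: [0.1, 0.8, -0.8]
contact_force: [0.2, 0.2, 0.0]
t 39.27 p [0.4743 0.4222 0.0382] yaw 90.44 tilt [0.0016 0.0012] w 0.0555 gf 30.0 F [0.2 0.2 0. ] -> shift [-1.6  0.1 13.7] turn -0.1
contour area 59.0 x 0.4623 0.5046 y 0.3592 0.4052 rect [491.3 380.3] [50.  35.1] 34.7
121.0 (288, 276, 25, 24) [[312, 277], [310, 276], [288, 299], [293, 299], [312, 281]]
expected top corners [[234.8, 257.6], [250.4, 265.2], [281.5, 245.4], [266.1, 239.1]]
```

```bash
python3 -m pendant '[[40,-1,0,7,0],[40,0,0,4,0],[40,0,0,2,0],[40,0,0,0,0]]' | grep contact
python3 go.py .4745 .4207 .0245 90.5
python3 -m pendant '[[40,0,0,0.5,0],[40,0,0,0,0],[40,0,0,0,0]]' 8 | grep contact
python3 -m pendant '[[70,0,0,0,0],[70,0,0,0,0],[70,0,0,0,0],[70,0,0,-40,0],[70,0,0,-60,0]]' | grep contact
python3 -m pendant '[[70,-40,0,-60,0],[70,-60,0,-60,0],[70,-60,0,0,0],[70,-60,0,0,0],[70,0,0,0,0]]' | grep contact
python3 pan.py .040 - 160 270 190 240
python3 - <<'E'
from h import *
t=np.ascontiguousarray(imaging.grab_frame("top")[:,:,::-1]); h=cv2.cvtColor(t,cv2.COLOR_BGR2HSV)
def go(nm,lo,hi,x0,x1,y0,y1,z):
    m=cv2.inRange(h,lo,hi); r=np.zeros_like(m); r[y0:y1,x0:x1]=m[y0:y1,x0:x1]
    c=max(cv2.findContours(r,0,1)[0],key=cv2.contourArea); print(nm,np.round(np.concatenate([np.ravel(x) for x in cv2.minAreaRect((plane("top",c[:,0],z)[:,:2]*1000).astype(np.float32))]),1))
go("board",(5,60,60),(24,255,255),183,243,189,249,.022)
go("sand",(10,90,70),(22,255,255),186,230,237,275,.034)
E
python3 go.py .47 .42 .25 90
```

```text
contact_force: [-0.7, -1.9, 1.0]
t 39.88 p [0.4737 0.4211 0.0238] yaw 90.46 tilt [ 0. -0.] w 0.0557 gf 30.0 F [-0.7 -1.9  1. ] -> shift [-0.4  0.8 -0.7] turn -0.0
contact_force: [-3.2, -2.2, 6.3]
contact_force: [0.3, 0.7, 0.5]
contact_force: [0.0, 0.4, 0.4]
contour area 556.0 x 0.4454 0.5055 y 0.3616 0.4961 rect [474.6 429. ] [ 58.  135.9] 2.1
board [478.5 429.5  99.5 170.5   1.4]
sand [358.6 453.   55.6 107.6   4.9]
t 41.6 p [0.4755 0.2221 0.2197] yaw 90.39 tilt [0.0005 0.0004] w 0.0697 gf 0.0 F [0.6 0.3 0.1] -> shift [197.9  -4.1 -30.2] turn 0.4
```

```bash
python3 - <<'E'
from h import *
t=np.ascontiguousarray(imaging.grab_frame("top")[:,:,::-1]); h=cv2.cvtColor(t,cv2.COLOR_BGR2HSV); cv2.imwrite("pics/top4.png",t)
for x in (.462,.487):
    r,c=None,None
    p=proj("top",[[x,.44,.04]])[0]; row=int(round(p[1])); print("row",row)
    for c in range(182,248,2): print((c,plane("top",(c,row),.04)[0,1].round(3).item(),*h[row,c].tolist()),end=" ")
    print()
E
```

```text
row 222
(182, 0.536, 9, 15, 117) (184, 0.529, 9, 14, 125) (186, 0.523, 20, 14, 107) (188, 0.516, 10, 13, 122) (190, 0.51, 16, 76, 137) (192, 0.503, 17, 99, 147) (194, 0.496, 17, 102, 140) (196, 0.49, 13, 131, 134) (198, 0.483, 13, 130, 137) (200, 0.477, 13, 129, 138) (202, 0.47, 13, 129, 138) (204, 0.463, 13, 130, 135) (206, 0.457, 13, 128, 133) (208, 0.45, 13, 130, 133) (210, 0.444, 13, 131, 134) (212, 0.437, 12, 128, 136) (214, 0.43, 13, 131, 138) (216, 0.424, 13, 130, 137) (218, 0.417, 13, 130, 137) (220, 0.411, 13, 131, 136) (222, 0.404, 13, 130, 135) (224, 0.397, 13, 129, 134) (226, 0.391, 13, 131, 130) (228, 0.384, 12, 124, 101) (230, 0.378, 16, 96, 149) (232, 0.371, 17, 94, 147) (234, 0.365, 17, 96, 160) (236, 0.358, 0, 16, 97) (238, 0.351, 28, 38, 81) (240, 0.345, 30, 61, 122) (242, 0.338, 30, 62, 123) (244, 0.332, 30, 59, 126) (246, 0.325, 30, 71, 54) 
row 214
(182, 0.537, 0, 12, 106) (184, 0.53, 13, 16, 110) (186, 0.523, 51, 19, 96) (188, 0.517, 9, 15, 121) (190, 0.51, 15, 68, 136) (192, 0.504, 17, 99, 147) (194, 0.497, 17, 98, 138) (196, 0.49, 13, 134, 135) (198, 0.484, 13, 130, 133) (200, 0.477, 13, 131, 130) (202, 0.471, 13, 132, 129) (204, 0.464, 12, 129, 130) (206, 0.457, 13, 132, 131) (208, 0.451, 13, 128, 133) (210, 0.444, 13, 132, 133) (212, 0.438, 13, 133, 134) (214, 0.431, 13, 131, 134) (216, 0.424, 13, 131, 134) (218, 0.418, 13, 132, 133) (220, 0.411, 13, 131, 134) (222, 0.405, 13, 129, 134) (224, 0.398, 12, 131, 132) (226, 0.391, 13, 131, 134) (228, 0.385, 13, 125, 106) (230, 0.378, 17, 99, 137) (232, 0.372, 16, 99, 141) (234, 0.365, 17, 98, 156) (236, 0.358, 33, 74, 69) (238, 0.352, 30, 62, 123) (240, 0.345, 30, 62, 123) (242, 0.339, 30, 63, 125) (244, 0.332, 30, 71, 54) (246, 0.326, 30, 60, 128)
```

```bash
python3 -m pendant '[[70,0,0,0,0],[70,0,0,0,0]]' | grep -E "time|contact" && python3 -c "
from cell import arm; print(arm.job_done())"
```

```text
time: 41.9
contact_force: [-0.8, 0.4, 0.6]
the job is handed in; nothing more can be done
None
```

I handed the job in at about 42 s: the panel went through to the end stop and now lies centred on the larger offcut, and the push stick is back where it stood, though the result of the judging was not shown.

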